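Unlock the eccentric cam and push the specimen carriage up to the macro lens

TASK

On the macro rig, first push the pin of the cam lever round with your fingertips until the lever points straight forward along the rails, towards the camera end, so that the cam's low side faces the carriage's roller; keep the carriage back while you do so. Then push the carriage from behind, forward towards the lens, until its roller rests fully home against the low side of the cam, and draw away. Nothing is to be gripped or picked up, so only push, never taking the pin or the roller between the fingers; leave the brass specimen standing where it is on the carriage, and the spare lens, the lens cap and the battery pack where they are.

Things in the scene. Friction and masses are not known exactly. Their poses are not given: they have to be found in the camera images.
- rig: The macro rig: a dark steel base plate 390 x 270 x 12 mm fixed on the bench, turned in plan by up to 0.35 rad either way. Origin: the rig's reference point on the bench surface; rig x points forward along the rails to the camera, y left, z up. The plate spans rig x -145 to 245, y -135 to 135 mm.
- carriage (a joint): Travel of the carriage along rig x, in m, growing forward to the lens. Starts between 0 and 0.02; home is 0.060, where the roller touches the low side of the cam (the cam raised as at the start blocks it at 0.028 to 0.047). It slides with about 2.5 N of friction plus 8 N per m/s, and stays where left.
- carriage_back (a point): Middle of the carriage's flat rear face (away from the lens, square to rig x), 38 mm above the bench: push here. Axes as the rig's. The carriage is an aluminium block 90 mm long (along rig x), 110 mm wide, from 16 to 60 mm above the bench, grey felt on top.
- lens_front (a point): Centre of the front glass of the fixed camera's lens, 88 mm above the bench, at rig x 101, y -50 mm; the lens (62 mm diameter) looks back along the rails. Axes as the rig's. The camera body behind it spans rig x 150 to 228, y -116 to 16 mm, up to 148 mm high.
- roller (a point): Top centre of the carriage's follower: an upright steel roller 16 mm in diameter, 16 to 40 mm above the bench, on a side arm 16 mm wide (top 41 mm above the bench), 60 mm out from the carriage's left side (rig +y).
- cam (a joint): Angle of the cam about its upright pivot, in rad, positive counterclockwise from above. 0 = low point: lever straight forward (rig +x), low side facing the roller; within 0.35 of 0 is as good. Starts between 1.5 and 2.4 (lever pointing left or left and backward), can turn from -0.6 to 2.8. Stiff: about 0.4 N m of friction (5 N at the pin), stays where left.
- cam_pivot (a point): The cam's pivot axis, at rig x -7, y +65 mm, 40 mm above the bench. Axes turn with the cam: x points along the lever. The cam is a steel disc 60 mm in diameter, 16 to 40 mm above the bench, centred 20 mm from the pivot towards the lever: edge 50 mm from the pivot on that side (high), 10 mm on the other (low). The lever on it: a dark bar 16 mm wide, top 53 mm above the bench.
- cam_pin (a point): Top centre of the upright black finger pin at the lever's end, 80 mm from the pivot: 16 mm in diameter, from 53 to 94 mm above the bench. Axes as cam_pivot's.
- specimen: Brass angle piece, 26 x 44 mm foot, 32 mm high, 90 g, standing loose near the middle of the carriage's felt top (60 mm above the bench), where it must stay. Origin at the centre of its underside, 38 to 66 mm ahead of the carriage's rear face, within 15 mm of its centre line.
- spare_lens: Bystander: black camera lens standing upright, 67 mm in diameter, 66 mm high, to the right of the rig. Origin at the centre of its underside.
- lens_cap: Bystander: black disc 66 mm in diameter, 9 mm thick, lying left of the rig. Origin at the centre of its underside.
- battery_pack: Bystander: black box 50 x 90 x 34 mm lying left of the rig, farther forward. Origin at the centre of its underside.
There are look-alikes about, which are no part of the job. Of the things like the specimen, leave any that is purple or white; of the rest the smaller one is meant.

How it is judged (in metres and radians):
On the way, in this order (a step that is already met when the one before it is completed fails the run):
1. the cam is turned to its low point (lever within 0.35 rad of straight forward) while the carriage is still back (travel under 0.028 m) (value of joint cam between -0.35 and 0.35 rad and value of joint carriage below 0.028 m), for 0.2 s.
2. the carriage is pushed home against the low side of the cam (travel over 0.056 m) (value of joint carriage above 0.056 m and value of joint cam between -0.35 and 0.35 rad), for 0.2 s.
At the end, for the whole second after the job is handed in: Cam lever within 0.35 rad of straight forward, carriage at rest with at least 0.056 m of travel (home is 0.060 m), the specimen standing at rest on the carriage's felt, its origin 26 to 78 mm ahead of the rear face and within 27 mm of the carriage's centre line (all of step 2 and x of specimen in the frame of carriage_back between 0.026 and 0.078 m and y of specimen in the frame of carriage_back between -0.027 and 0.027 m and angle between specimen's own z axis and vertical below 0.2 rad and velocity of joint carriage between -0.005 and 0.005 m/s and linear speed of specimen below 0.01 m/s); the robot touches nothing.
It fails at once if the pin or the roller is taken between the fingers ((horizontal distance between the grasp point and cam_pin below 0.006 m and height (world z) of the grasp point below 0.092 m) or (horizontal distance between the grasp point and roller below 0.008 m and height (world z) of the grasp point below 0.048 m)).
It fails at once if the carriage is pushed more than 7 mm while the cam is still raised (over 0.5 rad) (distance of carriage_back from where it was at the start of the episode above 0.007 m and value of joint cam above 0.5 rad).
It fails at once if the specimen is lifted off the carriage, tipped or shifted from its place (not (x of specimen in the frame of carriage_back between 0.026 and 0.078 m and y of specimen in the frame of carriage_back between -0.027 and 0.027 m and angle between specimen's own z axis and vertical below 0.2 rad) or height (world z) of specimen above 0.07 m).
It fails at once if the spare lens is moved more than 12 mm, lifted or tipped (distance of spare_lens from where it was at the start of the episode above 0.012 m or angle between spare_lens's own z axis and vertical above 0.3 rad).
It fails at once if the lens cap or the battery pack is moved more than 12 mm, lifted or tipped (distance of any of lens_cap, battery_pack from where it was at the start of the episode above 0.012 m or angle between any of lens_cap, battery_pack's own z axis and vertical above 0.3 rad).
It also fails if it takes over 58 s, if anything falls off the work surface, if the arm or the gripper's body presses on something with over 40 N, if the wrist force passes 120 N, or if a joint passes its speed limit or range.

ROBOT

A 6-joint arm with a two-finger parallel gripper is mounted at the origin on the work surface. World frame = base frame: x ahead of the robot, y to its left, z up, the work surface at z = 0. Lengths are in m, angles in degrees, forces in N, time in s.
With the tool pointing down it reaches from about 0.375 to 0.925 m from the base axis. Payload 5.7 kg.
Tool frame: the origin (TCP) lies midway between the tips of the shut fingers; the grasp point (between the pads) lies 19 mm behind it; z points along the fingers, y is the line along which they close (so a half turn about z gives the same grasp; the last joint's range is limited). The gripper opens to 85 mm and grips with 20 to 120 N. Pads are 22 mm wide; open, the fingers measure 114 mm over their backs; the gripper's body (76 mm by 85 mm) begins 54 mm behind the grasp point. The pads swing forward as they close: fully open they stand 13 mm farther back than shut.
Start: joints at [69.322, 20.558, 86.54, -0, 72.909, -6.595], TCP at [0.146, 0.582, 0.205] pointing down, gripper open.
Joint ranges: [-170.27, 170.27], [-57.76, 135], [12.27, 136.19], [-55.21, 235.2], [11.17, 155.16], [-170.74, 170.74]. Speed limits (degrees/s): [136.94, 136.94, 180, 180, 180, 180].

INTERFACE

Orientations are given as [roll, pitch, yaw] about the fixed x, y, z axes, in that order (R = Rz(yaw) Ry(pitch) Rx(roll)).
In Python, from plant import ctrl gives the robot as it stands.
- The arm moves only by the shell command python3 -m jog 'ROWS'. ROWS is JSON, a list of rows, each a list of 5 numbers: the closure, from 0 (fully open) to 1 (shut), then the shift along the tool's x, y, z in cm, then the turn about the tool's z in degrees. A call has 1 to 8 rows; each row shifts and turns the commanded pose from where the row before left it, along the tool's axes as they then stand; what a row does not reach is not made up. A row lasts 1/10 s, in which the tool goes at most 50 mm and 8.59 degrees, less where a joint would pass 70% of its speed; a pose out of reach is approached as far as the arm can. A call is refused whole if a number of a shift passes 5 or a number of a turn 8.59, either way. A call with a gripper value outside its range is refused whole. The fingers move at their own pace and stop on an object; the grip force is fixed at half the most. Time passes only in rows, so rows that do not move let the fingers close. It gives the time, the measured TCP pose, the force, the opening and the grip force at its end, in the units of the state.
- ctrl.sense(): the state, without advancing time (a new reading comes with each control period).
- ctrl.camera(name): name is "side" or "top"; returns a dict with "color" (400x640x3 uint8, blue, green, red), "fx", "fy", "cx", "cy" (pixels), "extrinsics" (4x4, takes a point from camera to world coordinates). Camera axes: x right, y down, z forward; pixel columns grow to the right and rows downward; lengths in m; the calibration is good to about 2 mm. A picture is of the moment at which its call begins. There is no depth.
- ctrl.close_job(): hands the job in; it is judged then, once.
Trained networks look in a picture, given as the dict that the camera call returned (one of the last four; its "shot" number tells which), for a name from the list of things; names that differ only in an ending like _2 or _b are one class to them, and where a whole thing is asked for, a point or a joint stands for the part that bears it (a point fixed in the world has none). Each returns a list of dicts, best first, with "confidence" (0 to 1); they miss things now and then, are a little off and sometimes report something else, mostly with a low value. They report only what shows in the picture. A call takes as long as a camera call. They do not tell look-alikes from the thing itself.
- ctrl.find_in(picture, target): "location" ([column, row] in pixels, amid what is visible of it).
- ctrl.cut_out(picture, target): "region" (400x640 bool, what is visible of it) and "location" ([column, row] in pixels, amid what is visible of it).
- ctrl.place_of(picture, target): "location" ([column, row] in pixels: a listed point, or the origin of a listed thing).
The state is a dict: "clock": time; "joints": joint angles; "dq": joint speeds; "joint_torque": joint torques, N m; "eef_pos": TCP position; "ee_rot": TCP orientation; "force": force on the tool from outside, world axes, zero at the start; "wrist_torque": the same for the moment, N m; "opening": opening from 0.0 (shut) to 1.0 (fully open); "finger_force": force on a finger pad.
Only numpy, scipy, OpenCV 4.12 (cv2) and the standard library are available. Lean on these libraries where they do the work, as an engineer would, in place of code of your own. Each camera call takes 0.05 s, during which the arm holds its last target. There are 200 camera calls.

## Working session

There is one attempt and no reset: what is moved stays moved. The work goes in short steps, Python scripts to look and compute and a shell command to move; the robot and the scene stay as the last step left them, time stands still between calls to the robot, and variables do not carry over. Pictures are saved under pics/ and viewed, at most 13 in all, crops included, and the job is handed in when it is done.

```bash
mkdir -p pics
cat > h.py <<'E'
import numpy as np, cv2
from plant import ctrl
def ray(p,uv):
    E=np.array(p["extrinsics"]); d=np.array([(uv[0]-p["cx"])/p["fx"],(uv[1]-p["cy"])/p["fy"],1.])
    return E[:3,3],E[:3,:3]@d
def at(p,uv,z):
    o,d=ray(p,uv); return o+d*(z-o[2])/d[2]
def proj(p,P):
    E=np.array(p["extrinsics"]); q=E[:3,:3].T@(np.array(P)-E[:3,3]); return np.array([p["fx"]*q[0]/q[2]+p["cx"],p["fy"]*q[1]/q[2]+p["cy"]])
Z=dict(carriage_back=.038,lens_front=.088,roller=.040,cam_pivot=.040,cam_pin=.094,specimen=.060,spare_lens=0,lens_cap=0,battery_pack=0,rig=0)
E
python3 - <<'E'
from h import *
for n in("top","side"):
    p=ctrl.camera(n); cv2.imwrite(f"pics/{n}0.png",p["color"])
    print(n,np.round(np.array(p["extrinsics"])[:3,3],2))
    for k,z in Z.items():
        for r in ctrl.place_of(p,k)[:3]:
            print(k,round(r["confidence"],2),np.round(r["location"]),np.round(at(p,r["location"],z),3))
print(ctrl.sense())
E
```

```text
top [0.54 0.04 1.09]
carriage_back 0.89 [318. 233.] [0.511 0.023 0.038]
lens_front 0.66 [323. 153.] [0.705 0.008 0.088]
roller 0.98 [277. 224.] [0.538 0.125 0.04 ]
cam_pivot 0.94 [276. 195.] [0.609 0.126 0.04 ]
cam_pin 0.81 [251. 220.] [0.548 0.182 0.094]
specimen 0.75 [322. 287.] [0.381 0.015 0.06 ]
specimen 0.63 [394. 260.] [ 0.442 -0.162  0.06 ]
specimen 0.61 [317. 209.] [0.571 0.024 0.06 ]
spare_lens 0.81 [382. 173.] [ 0.665 -0.15   0.   ]
spare_lens 0.66 [322. 151.] [0.726 0.008 0.   ]
lens_cap 0.88 [207. 227.] [0.531 0.307 0.   ]
lens_cap 0.39 [213. 135.] [0.769 0.291 0.   ]
battery_pack 0.98 [214. 139.] [0.76  0.288 0.   ]
rig 0.74 [300. 195.] [0.61  0.067 0.   ]
side [ 0.29 -0.46  0.6 ]
carriage_back 0.7 [296. 236.] [0.515 0.014 0.038]
lens_front 0.85 [383. 180.] [0.709 0.01  0.088]
roller 0.93 [274. 201.] [0.525 0.122 0.04 ]
cam_pivot 0.73 [307. 190.] [0.597 0.115 0.04 ]
cam_pin 0.59 [269. 160.] [0.55  0.183 0.094]
specimen 0.97 [232. 289.] [ 0.366 -0.046  0.06 ]
specimen 0.96 [314. 213.] [0.563 0.029 0.06 ]
specimen 0.7 [313. 351.] [ 0.419 -0.205  0.06 ]
spare_lens 0.82 [41
[... 192 characters left out ...]
19.] [0.606 0.057 0.   ]
{'clock': 1.1, 'joints': array([ 6.93214981e+01,  2.05565351e+01,  8.65384676e+01, -8.52823262e-04,
        7.29079173e+01, -6.59396870e+00]), 'dq': array([-0.0050416 ,  0.00483376, -0.01414061,  0.08305082, -0.00604347,
       -0.02463574]), 'joint_torque': array([-1.60592441e-03, -5.27589369e+01, -2.79048747e+01,  1.38884411e-04,
        1.36714571e-03,  4.39288874e-05]), 'eef_pos': array([0.14601192, 0.58194785, 0.20458634]), 'ee_rot': array([-1.79997006e+02,  4.74446681e-04,  1.65915718e+02]), 'force': array([-1.06190516,  0.11527442,  0.9363954 ]), 'wrist_torque': array([-0.00049071,  0.00451307,  0.05586606]), 'finger_force': 0.0, 'opening': 0.9982807313216777}
```

View pics/top0.png

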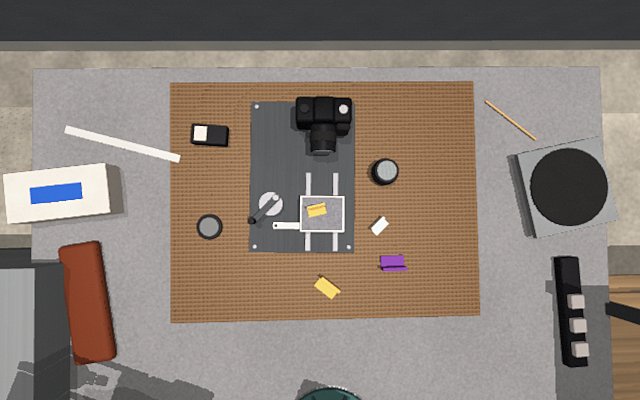

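View pics/side0.png

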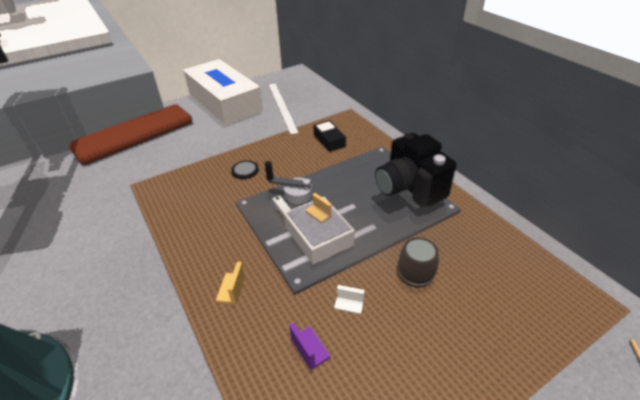

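The top view shows the lever pointing left and back: pin at (251,220), pivot at (276,195), roller at (277,224). The carriage, with the specimen on it at (317,209), is behind the lens. The other brass piece is loose on the bench at (326,288). The cam angle is about 133°, so I'll start moving with the fingers shut and refine the measurement on the way.

```bash
python3 -m jog '[[1,-3.9,-2.7,0,0],[1,-3.9,-2.7,0,0],[1,-3.9,-2.7,0,0],[1,-3.9,-2.7,0,0],[1,-3.9,-2.7,0,0],[1,-3.9,-2.7,0,0],[1,-3.9,-2.7,0,0],[1,-3.9,-2.7,0,0]]'
python3 - <<'E'
from h import *
from scipy.optimize import least_squares
p=ctrl.camera("top")
m={}
for c in("top","side"):
    q=ctrl.camera(c)
    for k in("cam_pivot","cam_pin","lens_front","roller","carriage_back"):
        for r in ctrl.place_of(q,k)[:1]:
            m[(c,k)]=at(q,r["location"],Z[k])[:2]; print(c,k,round(r["confidence"],2),np.round(m[(c,k)],3))
for uv in([256,106],[254,246],[349,247]): print(np.round(at(p,uv,.012),3))
def R(a): return np.array([[np.cos(a),-np.sin(a)],[np.sin(a),np.cos(a)]])
def res(v):
    x,y,a,q,th=v; o=np.array([x,y]);out=[]
    pv=np.array([-.007,.065])
    L=dict(cam_pivot=pv,cam_pin=pv+.08*np.array([np.cos(th),np.sin(th)]),lens_front=np.array([.101,-.05]),carriage_back=np.array([q-.1,-.05]))
    L["roller"]=None
    for (c,k),w in m.items():
        d=R(-a)@(w-o)
        out+= [(d[1]-.065)] if k=="roller" else list(d-L[k])
    return out
s=least_squares(res,[.61,.06,0,0,2.3],loss="soft_l1",f_scale=.005)
x,y,a,q,th=s.x; print("rig",s.x,"pivot",np.array([x,y])+R(a)@[-.007,.065],"pin angle world",np.degrees(a+th)); print(np.round(s.fun,3))
E
```

```text
clock: 1.9
eef_pos: [0.3972, 0.295, 0.2049]
ee_rot: [180.0, 0.0, 165.9]
force: [0.1, 1.1, 0.1]
opening: -0.002
finger_force: 0.0
top cam_pivot 0.82 [0.609 0.121]
top cam_pin 0.6 [0.548 0.179]
top lens_front 0.63 [0.712 0.006]
top roller 0.87 [0.539 0.131]
top carriage_back 0.81 [0.514 0.02 ]
side cam_pivot 0.91 [0.597 0.115]
side cam_pin 0.97 [0.555 0.192]
side lens_front 0.66 [0.705 0.004]
side roller 0.87 [0.524 0.123]
side carriage_back 0.95 [0.51  0.006]
[0.842 0.177 0.012]
[0.481 0.186 0.012]
[ 0.474 -0.057  0.012]
rig [ 0.60822837  0.05736136 -0.03241075  0.00535384  2.2978171 ] pivot [0.60333837 0.12255406] pin angle world 129.7982230766904
[ 0.005 -0.001 -0.004 -0.006  0.004  0.002  0.007  0.001  0.01  -0.006
 -0.007  0.003  0.008 -0.003 -0.001 -0.002 -0.001 -0.004]
```

```bash
python3 -m jog '[[1,-3.76,-2.67,0,0],[1,-3.76,-2.67,0,0],[1,-3.76,-2.67,0,0],[1,-3.76,-2.67,0,0],[1,0,0,0,8.5],[1,0,0,0,8.5],[1,0,0,0,8.5],[1,0,0,0,8.5]]'; python3 -m jog '[[1,0,0,4.7,2],[1,0,0,4.7,0],[1,0,0,4.7,0],[1,0,0,0,0]]'
python3 - <<'E'
from h import *
p=ctrl.camera("side"); cv2.imwrite("pics/s1.png",cv2.resize(p["color"][100:280,180:420],(800,600)))
E
```

```text
clock: 3.35
eef_pos: [0.5159, 0.1564, 0.2045]
ee_rot: [-180.0, -0.0, 131.6]
force: [-0.7, -0.2, 0.5]
opening: 0.007
finger_force: 0.0
clock: 3.75
eef_pos: [0.5104, 0.1557, 0.0584]
ee_rot: [-179.4, -0.3, 129.9]
force: [-1.1, 0.1, 0.4]
opening: -0.001
finger_force: 0.0
```

View pics/s1.png

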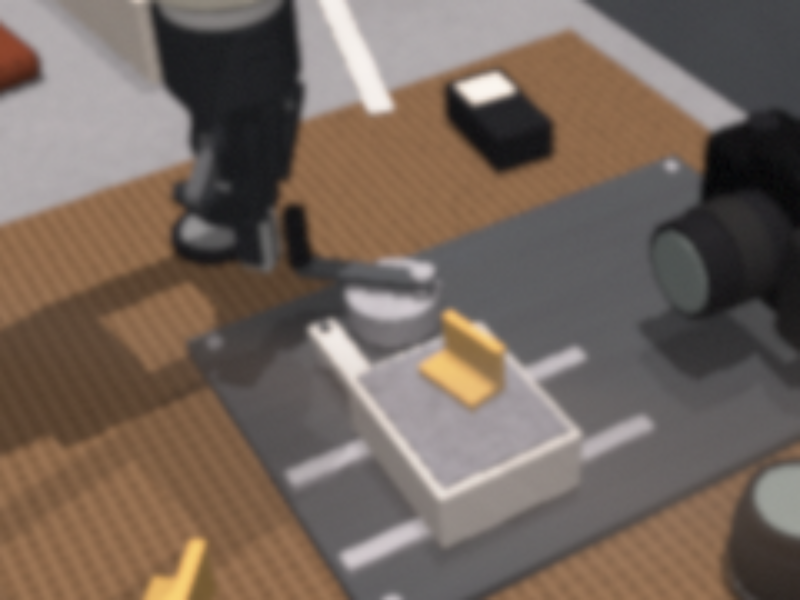

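The shut fingers stand just behind the pin at about (295,235) in the crop, clear of the roller arm and the carriage. Now I start pushing.

```bash
python3 -m jog '[[1,-0.3,0.9,0,0],[1,0,0.9,0,0],[1,0,0.9,0,0],[1,0.16,0.7,0,5],[1,0.16,0.7,0,5],[1,0.16,0.7,0,5]]'
cat > look.py <<'E'
from h import *
import sys
s=ctrl.sense(); e=s["eef_pos"]; pv=np.array([.603,.1225])
r=e[:2]-pv; print("tcp",np.round(e,3),"yaw",round(s["ee_rot"][2],1),"r",np.round(np.hypot(*r),3),"ang",round(np.degrees(np.arctan2(r[1],r[0])),1),"F",np.round(s["force"],1))
for c in("top","side"):
    p=ctrl.camera(c)
    for k in("cam_pin","carriage_back"):
        for q in ctrl.place_of(p,k)[:1]:
            w=at(p,q["location"],Z[k])[:2]; d=w-pv
            print(c,k,round(q["confidence"],2),np.round(w,3),np.round(np.hypot(*d),3),round(np.degrees(np.arctan2(d[1],d[0])),1))
    if len(sys.argv)>1 and c==sys.argv[2]: cv2.imwrite(f"pics/{sys.argv[1]}.png",cv2.resize(p["color"][90:300,180:440],(743,600)))
E
python3 look.py
```

```text
clock: 4.4
eef_pos: [0.5532, 0.1871, 0.0651]
ee_rot: [-180.0, 0.1, 114.8]
force: [-3.1, -5.4, 3.2]
opening: -0.0
finger_force: 2.5
tcp [0.553 0.187 0.065] yaw 114.8 r 0.082 ang 127.6 F [-3.1 -5.4  3.2]
top cam_pin 0.95 [0.567 0.191] 0.078 117.8
top carriage_back 0.7 [0.514 0.019] 0.137 -130.7
side cam_pin 0.82 [0.563 0.199] 0.086 117.3
side carriage_back 0.93 [0.51 0.01] 0.146 -129.6
```

```bash
python3 -m jog '[[1,0.12,0.84,0,6],[1,0.12,0.84,0,6],[1,0.12,0.84,0,6],[1,0.12,0.84,0,6],[1,0.12,0.84,0,6],[1,0.12,0.84,0,6]]'; python3 look.py s2 side
```

```text
clock: 5.3
eef_pos: [0.5989, 0.2043, 0.0637]
ee_rot: [-179.8, -0.1, 78.7]
force: [-4.6, 4.5, 3.0]
opening: 0.004
finger_force: 3.2
tcp [0.599 0.204 0.064] yaw 78.7 r 0.082 ang 92.9 F [-4.6  4.5  3. ]
top cam_pin 0.88 [0.61  0.207] 0.085 85.0
top carriage_back 0.9 [0.515 0.017] 0.138 -129.8
side cam_pin 0.83 [0.623 0.221] 0.101 78.4
side carriage_back 0.83 [0.507 0.01 ] 0.148 -130.3
```

View pics/s2.png

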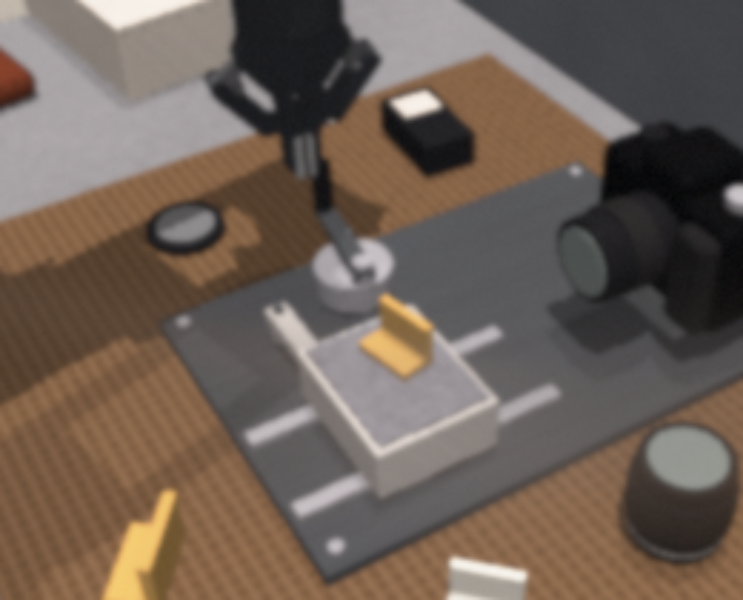

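The pin at (322,185) is being pushed round by the fingers, the lever points left at about 82°, and the carriage hasn't moved. I keep going.

```bash
python3 -m jog '[[1,0.12,0.84,0,6],[1,0.12,0.84,0,6],[1,0.12,0.84,0,6],[1,0.12,0.84,0,6],[1,0.12,0.84,0,6],[1,0.12,0.84,0,6]]'; python3 look.py
```

```text
clock: 6.2
eef_pos: [0.6481, 0.1887, 0.0636]
ee_rot: [-179.9, -0.1, 42.7]
force: [-2.2, 4.8, 0.0]
opening: -0.002
finger_force: 3.0
tcp [0.648 0.189 0.064] yaw 42.7 r 0.08 ang 55.7 F [-2.2  4.8  0. ]
top cam_pin 0.55 [0.66  0.183] 0.083 46.5
top carriage_back 0.72 [0.513 0.012] 0.143 -129.2
side cam_pin 0.65 [0.663 0.18 ] 0.083 43.5
side carriage_back 0.82 [0.511 0.008] 0.146 -128.8
```

```bash
python3 -m jog '[[1,0.12,0.84,0,6],[1,0.12,0.84,0,6],[1,0.12,0.84,0,6],[1,0.12,0.84,0,6],[1,0.12,0.84,0,6],[1,0.12,0.84,0,6],[1,0.12,0.84,0,6]]'; python3 look.py s3 top
```

```text
clock: 7.2
eef_pos: [0.6788, 0.1395, 0.0635]
ee_rot: [-179.9, 0.1, 0.8]
force: [-2.6, 5.1, 1.8]
opening: 0.002
finger_force: 2.7
tcp [0.679 0.139 0.064] yaw 0.8 r 0.078 ang 12.6 F [-2.6  5.1  1.8]
side cam_pin 0.77 [0.687 0.132] 0.084 6.2
side carriage_back 0.68 [0.507 0.01 ] 0.148 -130.4
```

View pics/s3.png

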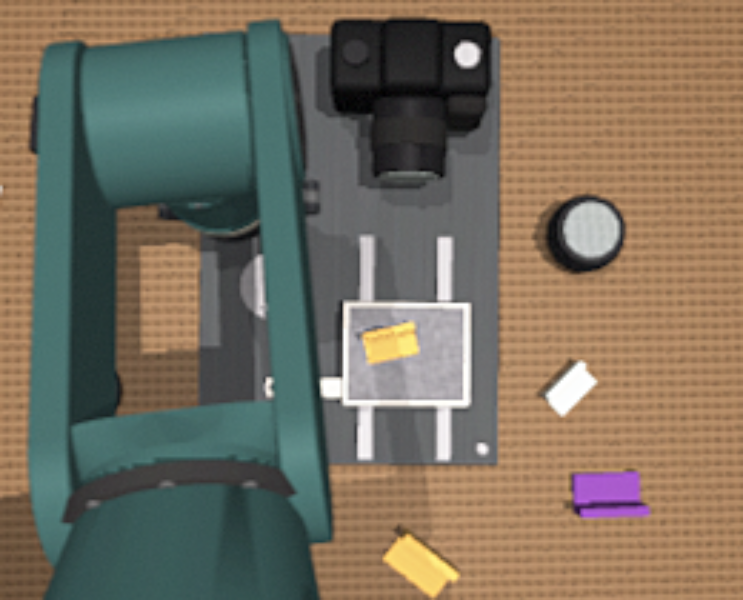

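The arm hides the cam in this view. The carriage has not moved and the pin stands at about 4°. I nudge it a little more, then back off to the left and up.

```bash
python3 -m jog '[[1,0,0.4,0,0],[1,0,0,0,0],[1,0,-1.5,0,0],[1,0,-1.5,0,0],[1,0,0,-4.5,0],[1,0,0,-4.5,0],[1,0,0,-4.5,0]]'; python3 -m jog '[[1,-4,1,0,0],[1,-4.9,0,0,0],[1,-4.9,0,0,0],[1,-4.9,0,0,0],[1,-4.9,0,0,0],[1,0,0,0,0]]'; python3 look.py s4 side
```

```text
clock: 8.2
eef_pos: [0.6791, 0.1658, 0.1998]
ee_rot: [180.0, 0.0, 1.0]
force: [-0.0, 0.0, -0.1]
opening: 0.001
finger_force: 0.0
clock: 8.8
eef_pos: [0.4344, 0.1508, 0.1973]
ee_rot: [179.9, 0.5, 1.1]
force: [0.1, 0.7, -0.2]
opening: -0.001
finger_force: 0.0
tcp [0.434 0.151 0.197] yaw 1.1 r 0.171 ang 170.5 F [ 0.1  0.7 -0.2]
top cam_pin 0.73 [0.688 0.123] 0.085 0.0
top carriage_back 0.88 [0.516 0.015] 0.138 -128.9
side cam_pin 0.7 [0.685 0.124] 0.082 0.9
side carriage_back 0.73 [0.513 0.013] 0.141 -129.3
```

View pics/s4.png

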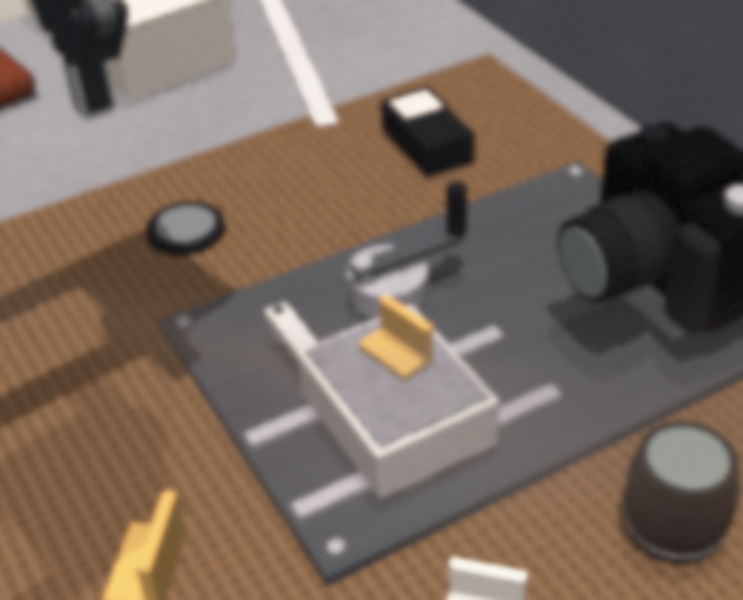

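The lever points straight forward, with the pin at (457,200) in the crop, and the carriage is still back. Next I move behind the carriage and go down.

```bash
python3 -m jog '[[1,1,4.5,0,2.7],[1,1,4.5,0,0],[1,1,4.6,0,0],[1,0,0,0,0],[1,0,0,4.5,0],[1,0,0,4.5,0],[1,0,0,4.5,0],[1,0,0,2.0,0]]'; python3 -m jog '[[1,0,0,0,0]]'; python3 look.py s5 side
```

```text
clock: 9.9
eef_pos: [0.47, 0.015, 0.0401]
ee_rot: [-180.0, 0.3, -1.8]
force: [-0.2, -0.1, -0.5]
opening: 0.001
finger_force: 0.0
clock: 10.0
eef_pos: [0.4698, 0.015, 0.0407]
ee_rot: [-180.0, 0.4, -1.8]
force: [-0.2, -0.6, 0.3]
opening: 0.002
finger_force: 0.0
tcp [0.47  0.015 0.041] yaw -1.8 r 0.171 ang -141.1 F [-0.2 -0.6  0.3]
top cam_pin 0.68 [0.683 0.118] 0.08 -3.5
top carriage_back 0.8 [0.515 0.016] 0.138 -129.5
side cam_pin 0.83 [0.679 0.117] 0.076 -4.0
side carriage_back 0.97 [0.513 0.011] 0.144 -129.1
```

View pics/s5.png

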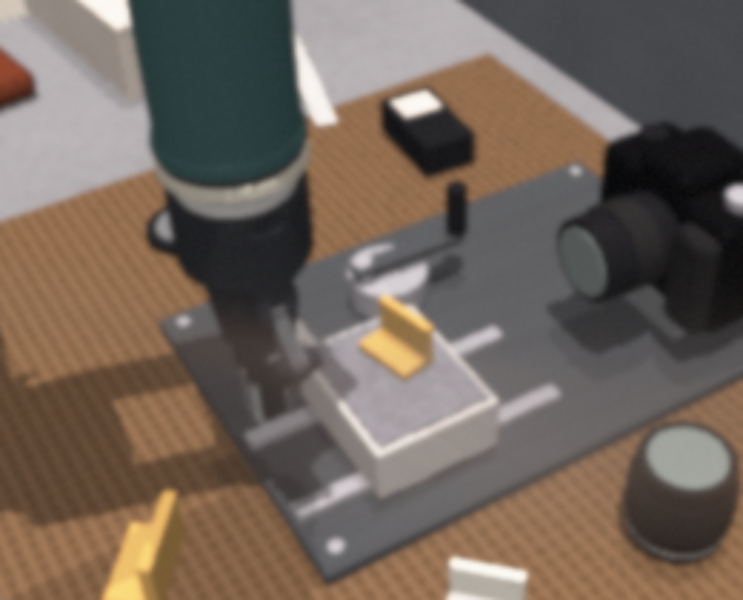

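The fingers stand upright behind the middle of the carriage's rear face, well away from the specimen. I push gently and watch the force.

```bash
python3 -m jog '[[1,0.7,0,0.2,0],[1,0.7,0,0,0],[1,0.5,0,0,0],[1,0.4,0,0,0],[1,0.4,0,0,0],[1,0.4,0,0,0],[1,0.4,0,0,0],[1,0.4,0,0,0]]'; python3 -m jog '[[1,0.4,0,0,0],[1,0.4,0,0,0],[1,0.4,0,0,0],[1,0.4,0,0,0]]'; python3 -m jog '[[1,0.4,0,0,0],[1,0.4,0,0,0],[1,0.4,0,0,0]]'; python3 look.py
```

```text
clock: 11.1
eef_pos: [0.5108, 0.0132, 0.0415]
ee_rot: [180.0, 0.0, -1.8]
force: [0.4, -0.4, 0.2]
opening: 0.002
finger_force: 0.0
clock: 11.5
eef_pos: [0.5269, 0.0127, 0.0416]
ee_rot: [180.0, 0.0, -1.8]
force: [0.1, 0.5, -0.3]
opening: 0.001
finger_force: 0.0
clock: 11.8
eef_pos: [0.539, 0.0123, 0.0416]
ee_rot: [180.0, 0.0, -1.8]
force: [-0.9, 0.0, 0.2]
opening: -0.002
finger_force: 0.0
tcp [0.539 0.012 0.042] yaw -1.8 r 0.127 ang -120.2 F [-0.9  0.   0.2]
top cam_pin 0.95 [0.68  0.118] 0.077 -3.4
side carriage_back 0.58 [0.517 0.015] 0.137 -128.6
```

No contact force yet, which I did not expect, so I take a look.

```bash
python3 look.py s6 side
```

```text
tcp [0.538 0.012 0.042] yaw -1.8 r 0.128 ang -120.4 F [0.7 0.2 0.1]
top cam_pin 0.95 [0.679 0.128] 0.076 3.9
side cam_pin 0.93 [0.683 0.119] 0.08 -2.4
side carriage_back 0.89 [0.512 0.01 ] 0.144 -128.9
```

View pics/s6.png

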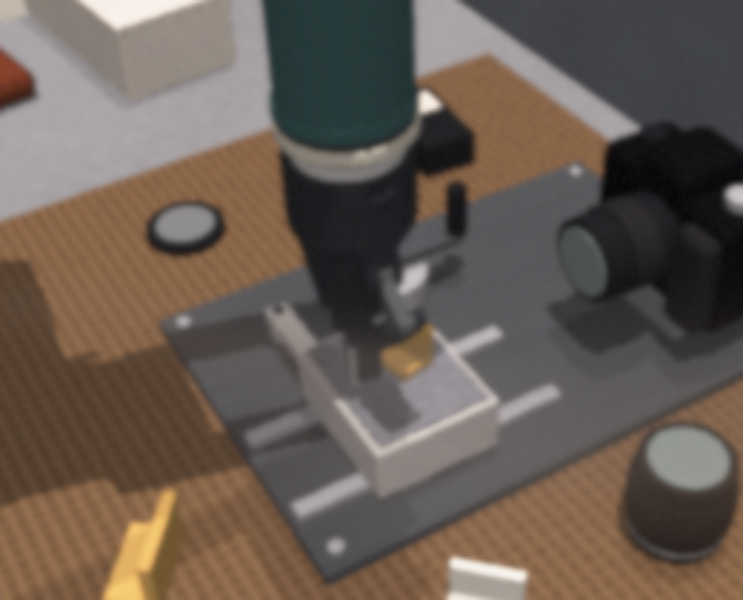

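Run:
```python
from h import *
s=ctrl.sense(); print(s["eef_pos"],s["ee_rot"],s["joints"],s["force"],s["opening"])
p=ctrl.camera("side")
c=lambda P:np.round((proj(p,P)-[180,90])*600/210)
e=s["eef_pos"]
print("tcp",c(e),"tcp at s5",c([.47,.015,.041]),"tcp+2cm up",c(e+[0,0,.02]),"tcp+4cm",c(e+[0,0,.04]))
for P in([.513,.013,.06],[.513,.013,.038],[.515,.068,.06],[.512,-.042,.06],[.512,-.042,.016],[.602,-.045,.06]): print(P,c(P))
for k in("specimen","carriage_back"):
  for r in ctrl.place_of(p,k): print(k,r["confidence"],(np.array(r["location"])-[180,90])*600/210,at(p,r["location"],Z[k]))
cv2.imwrite("pics/s7.png",cv2.resize(p["color"][170:270,250:390],(800,571)))
```

```text
[0.53851183 0.01234352 0.04161924] [ 1.79993472e+02  5.98621564e-03 -1.78145149e+00] [-6.03065132e+00  2.72664485e+01  1.03628238e+02 -9.19870752e-03
  4.91108002e+01  8.57568216e+01] [-0.82959418  0.62531253  0.76786111] -0.0009128340433995656
tcp [365. 402.] tcp at s5 [270. 443.] tcp+2cm up [364. 380.] tcp+4cm [362. 358.]
[0.513, 0.013, 0.06] [329. 397.]
[0.513, 0.013, 0.038] [331. 421.]
[0.515, 0.068, 0.06] [291. 346.]
[0.512, -0.042, 0.06] [372. 453.]
[0.512, -0.042, 0.016] [375. 500.]
[0.602, -0.045, 0.06] [496. 397.]
specimen 0.92 [146. 568.] [ 0.36429621 -0.04560839  0.06      ]
specimen 0.74 [473.42857143 615.71428571] [ 0.49878735 -0.16950148  0.06      ]
specimen 0.72 [377.42857143 742.85714286] [ 0.41901103 -0.20320798  0.06      ]
specimen 0.64 [390.28571429 350.85714286] [0.56788875 0.02771805 0.06      ]
carriage_back 0.69 [329.14285714 425.14285714] [0.51029148 0.01045207 0.038     ]
```

View pics/s7.png

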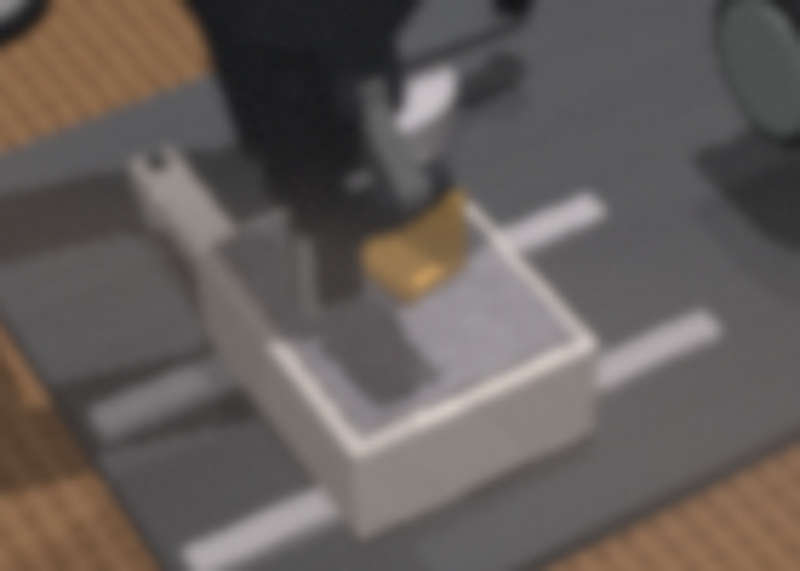

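The fingertips at (335,300) in this crop are just above the felt. They are about 20 mm higher than the reported TCP, since the TCP's projection falls lower than the tip I see. There's no contact and the specimen is unmoved. I back straight out and go 2 cm lower, which is still safe above the plate either way.

```bash
python3 -m jog '[[1,-1,0,0,0],[1,-2,0,0,0],[1,-2,0,0,0],[1,-2,0,0,0],[1,-0.5,0,0,0],[1,0,0,1,0],[1,0,0,1,0],[1,0,0,0,0]]'
python3 - <<'E'
from h import *
p=ctrl.camera("side"); e=ctrl.sense()["eef_pos"]
c=lambda P:np.round((proj(p,P)-[250,160])*800/140)
print("tcp",c(e),"+2cm",c(e+[0,0,.02]))
for r in ctrl.place_of(p,"specimen"): print(r["confidence"],at(p,r["location"],.06))
cv2.imwrite("pics/s8.png",cv2.resize(p["color"][160:265,250:390],(800,600)))
E
```

```text
clock: 13.35
eef_pos: [0.4638, 0.0146, 0.0202]
ee_rot: [-180.0, 0.1, -1.8]
force: [-0.1, 0.6, 0.5]
opening: 0.001
finger_force: 0.0
tcp [129. 538.] +2cm [123. 496.]
0.96 [ 0.36440853 -0.04817172  0.06      ]
0.94 [0.56722352 0.02231756 0.06      ]
0.92 [ 0.50316782 -0.16876681  0.06      ]
0.71 [0.71676618 0.22851305 0.06      ]
0.58 [ 0.41556402 -0.20220757  0.06      ]
```

View pics/s8.png

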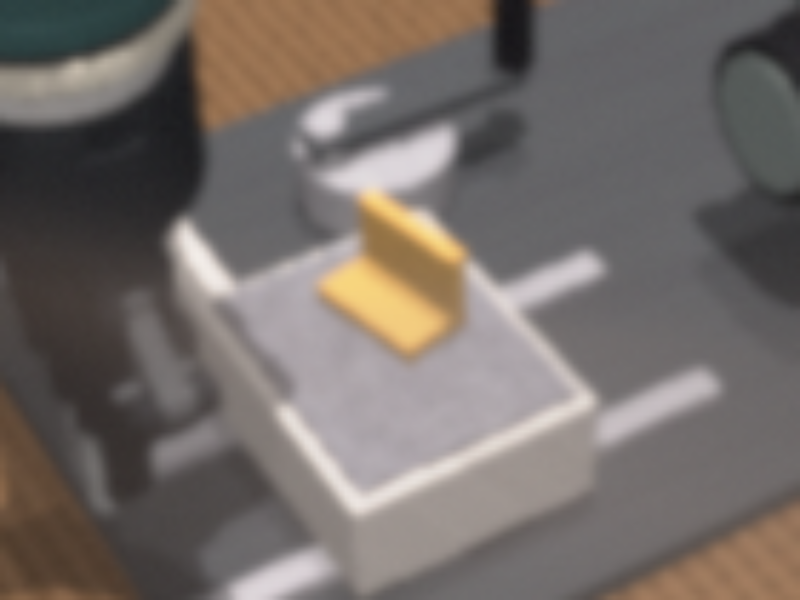

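The specimen is untouched. The tip is at about (130,500), roughly z 0.038 and level with the middle of the rear face, so I push again.

```bash
python3 -m jog '[[1,0.7,0,0,0],[1,0.7,0,0,0],[1,0.7,0,0,0],[1,0.4,0,0,0],[1,0.4,0,0,0],[1,0.4,0,0,0],[1,0.4,0,0,0],[1,0.4,0,0,0]]'; python3 -m jog '[[1,0.4,0,0,0],[1,0.4,0,0,0],[1,0.4,0,0,0]]'; python3 look.py
```

```text
clock: 14.25
eef_pos: [0.5048, 0.0134, 0.0216]
ee_rot: [180.0, 0.0, -1.8]
force: [0.9, -0.6, -0.1]
opening: -0.003
finger_force: 0.0
clock: 14.55
eef_pos: [0.516, 0.0132, 0.0214]
ee_rot: [-180.0, 0.1, -1.8]
force: [-2.7, -0.1, 1.2]
opening: 0.0
finger_force: 1.4
tcp [0.516 0.013 0.021] yaw -1.8 r 0.14 ang -128.5 F [-2.7 -0.1  1.2]
top cam_pin 0.94 [0.683 0.124] 0.08 0.7
side cam_pin 0.84 [0.683 0.122] 0.08 -0.6
side carriage_back 0.91 [0.521 0.01 ] 0.139 -126.1
```

```bash
python3 -m jog '[[1,0.4,0,0,0],[1,0.4,0,0,0],[1,0.4,0,0,0],[1,0.4,0,0,0],[1,0.4,0,0,0],[1,0.4,0,0,0]]'; python3 -m jog '[[1,0.4,0,0,0],[1,0.4,0,0,0],[1,0.4,0,0,0]]'; python3 look.py
```

```text
clock: 15.45
eef_pos: [0.5409, 0.0124, 0.0216]
ee_rot: [-180.0, 0.0, -1.8]
force: [-3.2, 0.6, 1.7]
opening: -0.002
finger_force: 1.4
clock: 15.75
eef_pos: [0.5529, 0.012, 0.0215]
ee_rot: [-180.0, 0.0, -1.8]
force: [-2.6, 1.0, 1.5]
opening: 0.0
finger_force: 1.4
tcp [0.553 0.012 0.022] yaw -1.8 r 0.121 ang -114.4 F [-2.6  1.   1.5]
top cam_pin 0.76 [0.68  0.126] 0.077 2.7
side cam_pin 0.56 [0.681 0.116] 0.078 -4.6
side carriage_back 0.94 [0.559 0.008] 0.123 -111.0
```

```bash
for i in 1 2 3; do python3 -m jog '[[1,0.3,0,0,0]]' | grep -E "eef|force:"; done
```

```text
eef_pos: [0.555, 0.0117, 0.0216]
force: [-3.7, 0.2, 2.6]
finger_force: 1.5
eef_pos: [0.5567, 0.0117, 0.0215]
force: [-9.4, -0.9, 8.2]
finger_force: 4.7
eef_pos: [0.5567, 0.0118, 0.0211]
force: [-15.4, -1.3, 12.0]
finger_force: 7.7
```

The force climbed to 15 N with no further motion, so the roller is home. I hold briefly for the 0.2 s, then draw away.

```bash
python3 -m jog '[[1,0.1,0,0,0],[1,0,0,0,0],[1,0,0,0,0],[1,-1,0,0,0],[1,-2,0,0,0],[1,-3,0,0,0],[1,-3,0,0,0],[1,0,0,0,0]]'; python3 -m jog '[[1,0,0,-4.5,0],[1,0,0,-4.5,0],[1,0,0,-4.5,0],[1,-2,-4.5,0,0],[1,-1,-4.5,0,0],[1,0,-4.5,0,0],[1,0,0,0,0],[1,0,0,0,0]]'; python3 look.py s9 side
python3 - <<'E'
from h import *
p=ctrl.camera("side")
for k in("specimen","roller","cam_pivot"):
  for r in ctrl.place_of(p,k)[:3]: print(k,round(r["confidence"],2),np.round(at(p,r["location"],Z[k]),3))
E
```

```text
clock: 17.15
eef_pos: [0.4671, 0.015, 0.0211]
ee_rot: [-180.0, 0.3, -1.8]
force: [0.1, 0.4, -0.3]
opening: 0.001
finger_force: 0.0
clock: 17.95
eef_pos: [0.4478, 0.1513, 0.157]
ee_rot: [180.0, -0.1, -1.6]
force: [-0.2, -0.2, -0.0]
opening: 0.0
finger_force: 0.0
tcp [0.448 0.151 0.157] yaw -1.6 r 0.158 ang 169.5 F [-0.2 -0.2 -0. ]
top cam_pin 0.67 [0.746 0.268] 0.204 45.5
top carriage_back 0.88 [0.557 0.009] 0.122 -112.3
side cam_pin 0.71 [0.686 0.128] 0.083 3.7
side carriage_back 0.62 [0.56  0.005] 0.125 -110.1
specimen 0.9 [ 0.501 -0.168  0.06 ]
specimen 0.66 [0.62  0.019 0.06 ]
specimen 0.65 [ 0.416 -0.204  0.06 ]
roller 0.93 [0.57  0.122 0.04 ]
cam_pivot 0.57 [0.605 0.12  0.04 ]
cam_pivot 0.23 [0.559 0.007 0.04 ]
```

View pics/s9.png

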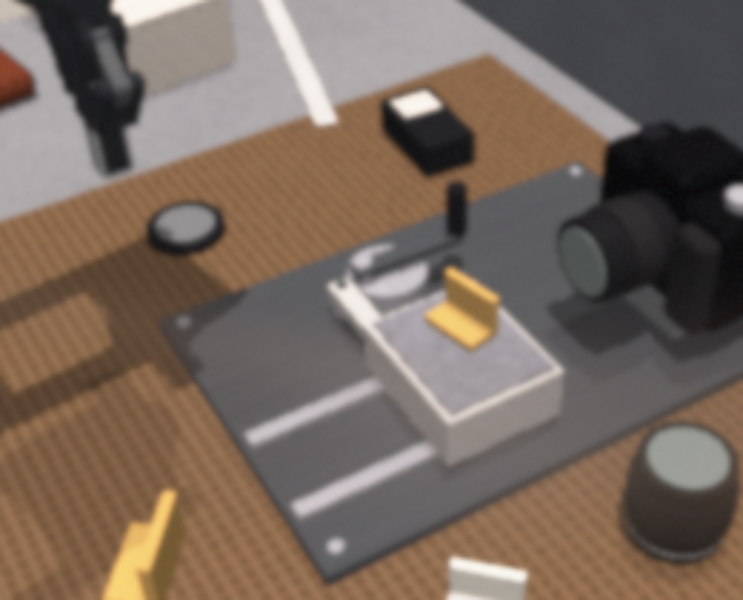

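The roller arm at (350,290) rests against the cam, the lever points forward, and the specimen is standing in its place on the felt. The bystanders haven't moved and the arm is clear, so I hand the job in.

```bash
python3 -c "
from plant import ctrl
print(ctrl.close_job())"
```

```text
the job is handed in; nothing more can be done
None
```

I turned the cam lever straight forward, pushed the carriage against the cam's low side until it stopped hard, drew the arm clear and handed the job in; the final picture shows the specimen standing in its place and the bystanders unmoved, but no verdict came back.

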